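# Hang the slide rack on the swivel drip hook

## Robot

A 6-joint arm with a two-finger parallel gripper is mounted at the origin on the work surface. World frame = base frame: x ahead of the robot, y to its left, z up, the work surface at z = 0. Lengths are in mm, angles in rad, forces in N, time in s.
With the tool pointing down it reaches from about 275 to 1000 mm from the base axis. Payload 8.4 kg.
Tool frame: the origin (TCP) lies at the very end of the fingers, on their centre line; the grasp point (between the pads) lies 19 mm behind it (r.pinch_z is the distance from the TCP to the grasp point, in mm); z points along the fingers, y is the line along which they close (so a half turn about z gives the same grasp; the last joint's range is limited). The gripper opens to 85 mm and grips with 20 to 120 N. Pads are 22 mm wide; open, the fingers measure 114 mm over their backs; the gripper's body (76 mm by 85 mm) begins 54 mm behind the grasp point. The pads swing forward as they close: fully open they stand 13 mm farther back than shut.
Start: joints at [-1.291, 0.353, 1.633, -0, 1.155, -0.002], TCP at [173.802, -600.351, 231.281] pointing down, gripper open.
Joint ranges: [-2.63, 2.63], [-0.92, 2.1], [0.06, 2.66], [-1.3, 4.44], [0, 2.69], [-3.02, 3.02]. Speed limits (rad/s): [2.22, 2.22, 2.79, 3.14, 3.14, 3.14].

## Interface

Orientations are given as [roll, pitch, yaw] about the fixed x, y, z axes, in that order (R = Rz(yaw) Ry(pitch) Rx(roll)).
In Python, from rig import r gives the robot as it stands.
- The arm moves only by the tool carry_out, never from a script. Its argument "series" is a list of rows, each a list of 7 numbers: the turn, a rotation vector about the tool's x, y, z as a fraction of full scale, then the shift along the tool's x, y, z as a fraction of full scale, then the gripper command: -1 is fully open, 1 is shut, values between are in proportion. A call has 1 to 8 rows; each row is the pose to reach, as a shift and turn from the pose commanded when the call began, along the tool's axes at that moment, turning the shorter way round; what a row does not reach only later rows make up. Full scale, the value 1, is 0.25 m for a shift and pi rad for a turn. A row lasts 1/8 s, in which the tool goes at most 62.5 mm and 10.7 degrees, less where a joint would pass 70% of its speed; a pose out of reach is approached as far as the arm can. A call with a number of a shift or a turn outside -1 to 1 is refused whole. A call with a gripper value outside its range is refused whole. The fingers move at their own pace and stop on an object; "force" is the grip in N (left out, the last holds). Time passes only in rows, so rows that repeat a pose let the fingers close. It gives the time, the measured TCP pose, the force, the opening and the grip force at its end, in the units of the state.
- r.sense(): the state, without advancing time (a new reading comes with each control period).
- r.grab_frame(name): name is "side" or "top" or "wrist"; returns the picture (480x640x3 uint8, red, green, blue); there is no depth.
- r.get_calibration(name): a dict with "K" (3x3 intrinsics, pixels), "distortion" ([k1, k2, p1, p2, k3] as OpenCV has them; the pictures are not rectified), "pose" (4x4, takes a point from camera to world coordinates). Camera axes: x right, y up, looking along -z (the intrinsics and any distortion apply to the point x, -y, -z); pixel columns grow to the right and rows downward; lengths in mm; the calibration is good to about 2 mm. A picture is of the moment at which its call begins: read the wrist's pose just before it. get_calibration takes no time and is no camera call; for the wrist camera it gives the pose at the moment of the call.
- r.sign_off(): hands the job in; it is judged then, once.
Trained networks look in the newest picture that a camera, given by its name, has taken for a name from the list of things; names that differ only in an ending like _2 or _b are one class to them, and where a whole thing is asked for, a point or a joint stands for the part that bears it (a point fixed in the world has none). Each returns a list of dicts, best first, with "score" (0 to 1); they miss things now and then, are a little off and sometimes report something else, mostly with a low value. They report only what shows in the picture. A call takes as long as a camera call. They do not tell look-alikes from the thing itself.
- r.silhouettes(camera, label): "region" (480x640 bool, what is visible of it) and "position" ([row, column] in pixels, amid what is visible of it).
The state is a dict: "clock": time; "qpos": joint angles; "qvel": joint speeds; "joint_efforts": joint torques, N m; "eef_pos": TCP position; "tcp_rot": TCP orientation; "contact_force": force on the tool from outside, world axes, zero at the start; "wrist_torque": the same for the moment, N m; "opening": opening from 0.0 (shut) to 1.0 (fully open); "grasp_force": force on a finger pad.
Only numpy, scipy, OpenCV 4.12 (cv2) and the standard library are available. Lean on these libraries where they do the work, as an engineer would, in place of code of your own. Each camera call takes 0.05 s, during which the arm holds its last target. There are 200 camera calls.

## Task

Turn the stand's red swivel hook round over the white dish until it bears firmly against its yellow sprung stop and keeps the stop pressed after you let go, pushing gently and never forcing it hard against the end of the spring. Then hang the blue slide rack by its wire bail in the dip of the hook, level and still, and leave it there with the stop still pressed. Keep the rack upright all the way, and leave the white rack and the other bench things where they are.

Things in the scene. Friction and masses are not known exactly. Their poses are not given: they have to be found in the camera images.
- hook: red swivel hook on the drip stand (round base of 50 mm radius, 16 mm post). Origin on the vertical swivel axis at the height of the arm's centreline (186 mm up); x outward along the arm, z up. The arm is an 8 mm round bar, level to x = 64 mm. Hub 22 mm wide, 7 mm above the origin. Turn it counter-clockwise seen from above (+z), 0.7 to 1.5 rad, to meet the stop: where exactly must be felt
- push (a point): point on the centreline of the hook's arm, 58 mm out, good for pushing; axes as hook. The swivel is stiff (dry friction 0.42 N m: about 7 N sideways here) and stays where it is left, even against the spring of its stop. The hook is delicate: more than 20 N on it is forcing it
- saddle (a point): the dip of the hook, 84 mm out along the arm: where the centre of the bail's wire lies when it hangs there; axes as hook. The arm dips by 8 mm from x = 78 to 90 mm
- hook_tip (a point): centre of the round upturned end of the hook, 104 mm out and 10 mm above the arm's centreline; its top is 4 mm higher; axes as hook
- stop (a joint): yellow sprung stop, a 9 mm upright pin beside the arm, 28 mm from the swivel axis. Its turn in rad: 0 untouched, growing as the hook presses it counter-clockwise, rigid end at 0.30. Its spring (1.1 N m/rad) adds to the swivel's friction: 58 mm out, 19 N per rad. About half pressed (0.15 to 0.2, some 3 N above the plain turning force) is right; below 0.10 is not firmly against it
- dish: a fixed shallow white dish, 116 mm wide and 22 mm high, on the bench beside the stand, roughly below where the hook's dip ends up (within about 55 mm)
- rack: blue slide rack with glass slides, about 0.16 kg, 44 mm (x) by 84 mm (y), 39 mm high. Over it, in its own y-z plane, stands a pointed arch (45 degree peak) of 6 mm steel wire, the bail; the space under it is open from 39 to 103 mm above the underside and 32 mm wide at 87 mm, wider below. Origin at the centre of the underside, z up. To hang it, the hook's arm must pass through the arch along the rack's x axis, either way round
- tab (a point): centre of the blue square grip tab on top of the bail, 16 by 16 mm (sides along the rack's x and y) and 36 mm tall, its centre 136 mm above the rack's underside; axes as rack
- bail (a point): the peak of the bail, centre of the wire, 106 mm above the rack's underside; axes as rack
- white_rack: a like rack, white and empty, to be left alone; origin at the centre of its underside, 154 mm high
- jar: an amber jar, 48 mm wide, 75 mm high, to be left alone; origin at the centre of its underside
- slide_box: a closed green box, 80 by 60 mm, 35 mm high, to be left alone; origin at the centre of its underside
- timer: a flat white timer, 60 by 70 mm, 22 mm high, to be left alone; origin at the centre of its underside
Things that resemble listed ones, but are neither listed nor needed, are in the scene too. What is shaped like the part that bears hook but green is not meant.

How it is judged:
By the outcome, as a careful person would: the job done as asked, in the order asked, and still so for the second after the job is handed in, with the robot touching nothing.
It also fails if it takes over 72 s, if anything falls off the work surface, if the arm or the gripper's body presses on something with over 40 N, if the wrist force passes 120 N, or if a joint passes its speed limit or range.

## Working session

There is one attempt and no reset: what is moved stays moved. The work goes in short steps, Python scripts to look and compute and a tool call to move; the robot and the scene stay as the last step left them, time stands still between calls to the robot, and variables do not carry over. Pictures are saved under pics/ and viewed, at most 10 in all, crops included, and the job is handed in when it is done.

Besides the shell and the picture viewer there is one more tool, called after "Call:" as a command line: name --pt "numbers of a row" for each row, then --argument value for the rest. carry_out: Moves the arm, as the interface text tells. Its arguments: {"type":"object","properties":{"series":{"type":"array"},"force":{"type":"number"}},"required":["series"]}

```bash
ls; mkdir -p pics; python3 - <<'E'
from rig import r
import cv2,numpy as np
for n in("side","top"):
    im=r.grab_frame(n); cv2.imwrite(f"pics/{n}0.png",im[:,:,::-1])
    c=r.get_calibration(n); print(n,np.round(c["K"],1).tolist(),np.round(c["distortion"],3),np.round(c["pose"],3).tolist())
    for l in("hook","stop","dish","rack","tab","white_rack"):
        for d in r.silhouettes(n,l)[:4]: print(l,round(d["score"],2),np.round(d["position"]),d["region"].sum())
print(r.sense())
E
```

```text
pics
side [[497.7, 0.0, 311.9], [0.0, 497.7, 235.6], [0.0, 0.0, 1.0]] [-0.132  0.     0.     0.     0.   ] [[-0.941, 0.165, -0.296, 256.02], [-0.339, -0.49, 0.803, 860.618], [-0.013, 0.856, 0.517, 673.847], [0.0, 0.0, 0.0, 1.0]]
hook 0.84 [261. 280.] 264
hook 0.78 [204. 441.] 202
hook 0.67 [359. 186.] 596
hook 0.51 [367. 196.] 630
stop 0.66 [201. 424.] 73
stop 0.51 [259. 296.] 103
stop 0.51 [258. 283.] 322
stop 0.49 [354. 181.] 95
dish 0.66 [336. 340.] 1890
rack 0.56 [235. 353.] 900
tab 0.73 [238. 352.] 807
white_rack 0.66 [205. 364.] 441
top [[475.7, 0.0, 316.0], [0.0, 475.7, 233.5], [0.0, 0.0, 1.0]] [-0.063  0.     0.     0.     0.   ] [[0.012, 0.981, -0.194, 360.724], [-1.0, 0.012, -0.001, 57.254], [0.002, 0.194, 0.981, 1210.258], [0.0, 0.0, 0.0, 1.0]]
hook 0.76 [344. 399.] 253
hook 0.62 [240. 243.] 253
hook 0.56 [218. 133.] 293
stop 0.5 [242. 261.] 14
stop 0.42 [212. 144.] 50
stop 0.36 [320. 401.] 41
dish 0.77 [291. 270.] 1585
rack 0.96 [261. 405.] 645
tab 0.69 [261. 408.] 684
white_rack 0.56 [254. 478.] 685
{'clock': 0.7, 'qpos': array([-1.29142512e+00,  3.52967920e-01,  1.63341362e+00, -1.27345018e-05,
        1.15518704e+00, -2.42740784e-03]), 'qvel': array([ 0.001189  ,  0.00090799, -0.00039347,  0.00121351,  0.00211631,
       -0.00177831]), 'joint_efforts': array([ 2.52570338e-03, -6.05005503e+01, -3.42394745e+01,  5.20832350e-05,
        9.82291713e-04,  3.18195578e-05]), 'eef_pos': array([ 173.78223899, -600.35449876,  231.29518185]), 'tcp_rot': array([3.14156861e+00, 1.17089534e-05, 2.81803751e-01]), 'contact_force': array([-0.06481564,  0.2116411 , -0.88743102]), 'wrist_torque': array([0.00150961, 0.00700477, 0.00607016]), 'grasp_force': 0.0, 'opening': 0.9977002238646009}
```

View pics/side0.png

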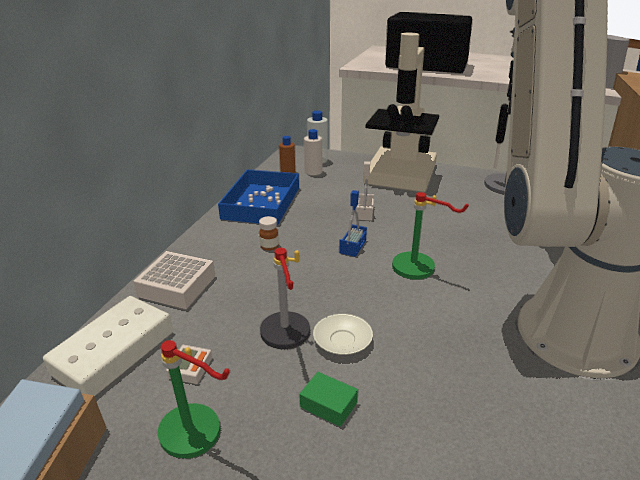

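View pics/top0.png

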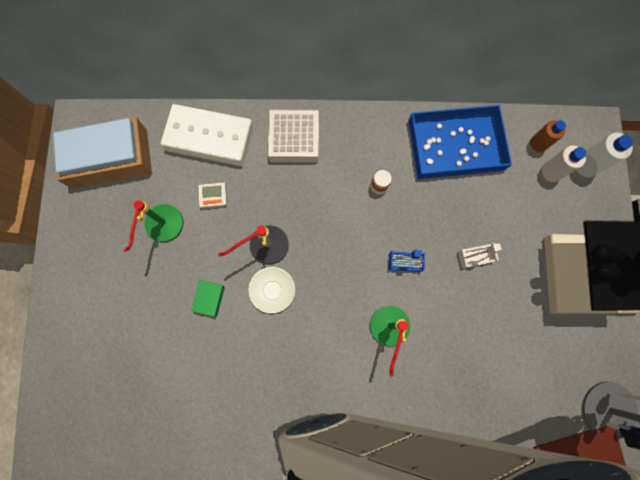

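Look-alikes: hooks at top px (140,205) and (403,325), both on green stands, so not meant. The wanted hook is on the dark base at (262,231), seen at side px (281,255). The blue rack is at top (407,261), with the white one at (480,256). The blue tray at (460,140) is no rack. I'll check with a close crop.

```bash
cat > h.py <<'E'
from rig import r
import cv2,numpy as np
from scipy.optimize import least_squares
F=np.diag([1.,-1,-1,1])
def cam(n):
    c=r.get_calibration(n); return np.array(c["K"]),np.array(c["distortion"]),np.array(c["pose"])@F
def ray(c,uv):
    K,D,P=c; p=cv2.undistortPoints(np.array([[uv]],float),K,D)[0,0]
    d=P[:3,:3]@[p[0],p[1],1]; return P[:3,3],d/np.linalg.norm(d)
def plane(c,uv,z):
    o,d=ray(c,uv); return o+d*(z-o[2])/d[2]
def tri(obs):
    A=np.zeros((3,3));b=np.zeros(3)
    for c,uv in obs:
        o,d=ray(c,uv);M=np.eye(3)-np.outer(d,d);A+=M;b+=M@o
    return np.linalg.solve(A,b)
def proj(c,X):
    K,D,P=c;T=np.linalg.inv(P)
    return cv2.projectPoints(np.atleast_2d(np.array(X,float)),cv2.Rodrigues(T[:3,:3])[0],T[:3,3],K,D)[0][:,0]
E
python3 - <<'E'
from h import *
a=cv2.imread("pics/top0.png");b=cv2.imread("pics/side0.png")
z=lambda im,x,y,w,h:cv2.resize(im[y:y+h,x:x+w],(400,300),interpolation=cv2.INTER_CUBIC)
out=np.vstack([np.hstack([z(a,205,210,100,75),z(a,380,230,100,75)]),np.hstack([z(b,240,225,100,75),z(b,310,185,100,75)])])
cv2.imwrite("pics/crop1.png",out)
E
```

```text
(no output)
```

View pics/crop1.png

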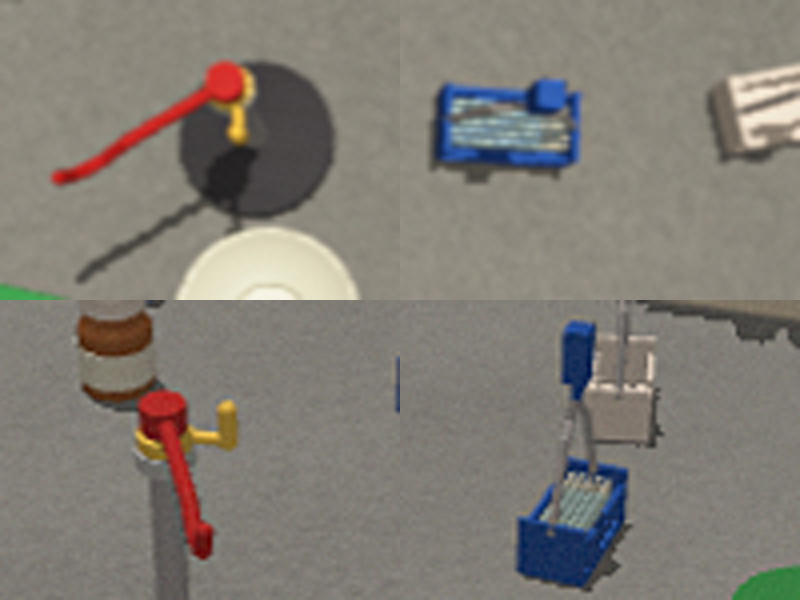

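```bash
python3 - <<'E'
from h import *
t,s=cam("top"),cam("side")
for n,a,b in(("hub193",(261.5,230.3),(280.7,250.5)),("tip200",(220,254.5),(290.7,283.7)),("pin",(264.5,243.3),(297,251.7)),("tab154",(417.7,253),(354.7,191.3))):
    print(n,tri([(t,a),(s,b)]).round(1))
H=plane(t,(261.5,230.3),193);T=plane(t,(220,254.5),200);P=plane(t,(264.5,243.3),190)
ang=lambda v:np.arctan2(v[1],v[0])
print(H,T,P,np.hypot(*(T-H)[:2]),ang(T-H),ang(P-H),np.hypot(*(P-H)[:2]))
for uv in((46,85),(178,92),(177,165),(38,158)): print(plane(t,(380+uv[0]/4,230+uv[1]/4),39).round(1))
print(plane(t,(271.5,290),15),plane(t,(417.7,253),154))
base=plane(t,(205+258/4,210+138/4),6);print("base",base)
print("white tab",[ (round(d["score"],2),d["position"]) for d in r.silhouettes("top","white_rack")[:1]], plane(t,(497,247),150))
E
```

```text
hub193 [568.1 177.3 191.3]
tip200 [513.3 265.4 192.7]
pin [539.6 169.9 190.1]
tab154 [ 527.5 -171.9  153.3]
[568.04621988 177.13928169 193.        ] [512.3788694 263.9614928 200.       ] [539.83338826 169.95216543 190.        ] 103.13559158318047 2.140935454300933 -2.8921518375271145 29.113888585089434
[ 550.1 -130.9   39. ]
[ 546.7 -213.6   39. ]
[ 500.8 -211.6   39. ]
[ 504.3 -125.1   39. ]
[451.9814609  167.87942575  15.        ] [ 528.23789585 -171.61907048  154.        ]
base [569.1690133  177.30715681   6.        ]
white tab [(0.56, [254.4, 478.1])] [ 544.7167854  -355.40140921  150.        ]
```

The crop shows the dark-based stand's hook: hub at top px (261.5,230), tip (220,254), yellow pin (264.5,243). The blue rack's tab is at (418,253). From these I get the hook axis at (568,177) with its arm at 2.14 rad, the stop contact at about 3.08 rad, and the tab at (528,-172). Next I move to a pose above the push start.

```bash
cat >> h.py <<'E'
from scipy.spatial.transform import Rotation as R
def rows(targets,start=None):
    """targets: (x,y,z,yaw), tool straight down; start: same. prints row numbers"""
    st=r.sense()
    if start is None: p0=st["eef_pos"];R0=R.from_euler("xyz",st["tcp_rot"])
    else: p0=np.array(start[:3]);R0=R.from_euler("xyz",[np.pi,0,start[3]])
    for x,y,z,w in targets:
        t=(R0.inv()*R.from_euler("xyz",[np.pi,0,w])).as_rotvec()/np.pi
        s=R0.inv().apply(np.array([x,y,z])-p0)/250
        print(np.round(np.r_[t,s],4).tolist())
E
python3 - <<'E'
from h import *
a=(173.8,-600.4,231.3,.282);b=(250,-400,300,.6);c=(340,-200,300,1.0);d=(430,20,300,1.6);e=(565,245,260,2.14)
for p,q in((a,b),(b,c),(c,d),(d,e)): rows([q],p)
E
```

```text
[-0.0, 0.0, -0.1012, 0.5158, -0.6851, -0.2748]
[-0.0, 0.0, -0.1273, 0.7488, -0.457, -0.0]
[0.0, 0.0, -0.191, 0.935, -0.1725, -0.0]
[-0.0, 0.0, -0.1719, 0.8838, 0.566, 0.16]
```

Call:
carry_out --pt "0 0 -0.1012 0.5158 -0.6851 -0.2748 1" --pt "0 0 -0.1012 0.5158 -0.6851 -0.2748 1" --pt "0 0 -0.1012 0.5158 -0.6851 -0.2748 1" --pt "0 0 -0.1012 0.5158 -0.6851 -0.2748 1" --pt "0 0 -0.1012 0.5158 -0.6851 -0.2748 1"

```text
clock: 1.38
eef_pos: [250.9, -398.5, 301.3]
tcp_rot: [3.139, -0.0, 0.602]
contact_force: [0.1, 0.0, -0.4]
opening: 0.0
grasp_force: 0.0
```

Call:
carry_out --pt "0 0 -0.1273 0.7488 -0.457 0 1" --pt "0 0 -0.1273 0.7488 -0.457 0 1" --pt "0 0 -0.1273 0.7488 -0.457 0 1" --pt "0 0 -0.1273 0.7488 -0.457 0 1" --pt "0 0 -0.1273 0.7488 -0.457 0 1"

```text
clock: 2.0
eef_pos: [340.8, -199.1, 299.9]
tcp_rot: [3.141, -0.0, 1.003]
contact_force: [0.1, 0.4, -0.0]
opening: 0.002
grasp_force: 0.0
```

Call:
carry_out --pt "0 0 -0.191 0.935 -0.1725 0 1" --pt "0 0 -0.191 0.935 -0.1725 0 1" --pt "0 0 -0.191 0.935 -0.1725 0 1" --pt "0 0 -0.191 0.935 -0.1725 0 1" --pt "0 0 -0.191 0.935 -0.1725 0 1"

```text
clock: 2.62
eef_pos: [431.6, 21.3, 299.7]
tcp_rot: [3.142, -0.0, 1.603]
contact_force: [0.5, -0.4, 0.3]
opening: 0.002
grasp_force: 0.0
```

Call:
carry_out --pt "0 0 -0.1719 0.8838 0.566 0.16 1" --pt "0 0 -0.1719 0.8838 0.566 0.16 1" --pt "0 0 -0.1719 0.8838 0.566 0.16 1" --pt "0 0 -0.1719 0.8838 0.566 0.16 1" --pt "0 0 -0.1719 0.8838 0.566 0.16 1" --pt "0 0 -0.1719 0.8838 0.566 0.16 1" --pt "0 0 -0.1719 0.8838 0.566 0.16 1"

```text
clock: 3.5
eef_pos: [565.0, 242.7, 260.2]
tcp_rot: [-3.141, 0.0, 2.138]
contact_force: [0.6, 0.1, 0.1]
opening: -0.002
grasp_force: 0.0
```

```bash
python3 - <<'E'
from h import *
im=r.grab_frame("wrist"); cv2.imwrite("pics/w1.png",im[:,:,::-1])
c=cam("wrist");np.savez("w1.npz",K=c[0],D=c[1],P=c[2])
print(c[2].round(2).tolist(), proj(c,[[568.3,177.2,193],[512.4,264,196],[540,170,190],list(r.sense()["eef_pos"])]).round())
E
```

```text
[[0.84, 0.52, 0.15, 527.22], [0.54, -0.81, -0.24, 302.41], [0.0, 0.28, -0.96, 402.26], [0.0, 0.0, 0.0, 1.0]] [[273. 334.]
 [264. 182.]
 [232. 320.]
 [320. 302.]]
```

View pics/w1.png

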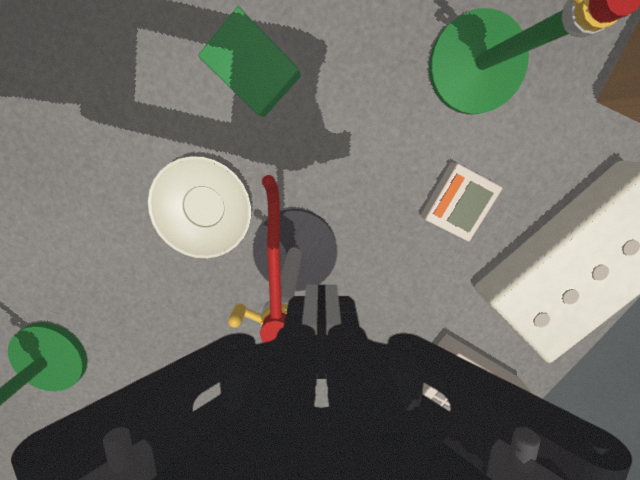

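The wrist view shows the hook from tip (269,182) to hub (272,328), the pin top at (237,320), and the fingers at (320,300), clear to the right of the arm. I'll work out the push rows.

```bash
python3 - <<'E'
from h import *
f=np.load("w1.npz");c=(f["K"],f["D"],f["P"])
T=plane(c,(269,182),200);P=plane(c,(236,318),195);M=plane(c,(277,270),190);print(T,P,M)
H=np.array([568.3,177.2]);v=T[:2]-H;print(np.hypot(*v),np.arctan2(v[1],v[0]))
m=M[:2]-H;print(np.hypot(*m),np.arctan2(m[1],m[0]))
def pose(th,off,z=172,rad=60):
    return (H[0]+rad*np.cos(th)+off*np.sin(th),H[1]+rad*np.sin(th)-off*np.cos(th),z,th)
print("descend");rows([pose(2.13,34)])
s=pose(2.13,34)
print(s);rows([pose(2.13,28),pose(2.13,24),pose(2.13,20),pose(2.16,18.5),pose(2.2,18.5),pose(2.24,18.5)],s)
E
```

```text
[515.07641788 265.9393256  200.        ] [541.25365643 175.66624937 195.        ] [547.42925284 217.72282157 190.        ]
103.47665244139174 2.111049980841226
45.58165370474376 2.046400939629515
descend
[-0.0001, 0.0001, 0.0026, 0.0102, 0.008, 0.3537]
(np.float64(565.2903663071646), np.float64(246.0980558871943), 172, 2.13)
[0.0, 0.0, 0.0, -0.0, -0.024, -0.0]
[0.0, 0.0, 0.0, -0.0, -0.04, -0.0]
[0.0, 0.0, 0.0, -0.0, -0.056, -0.0]
[0.0, 0.0, -0.0095, 0.0021, -0.0692, -0.0]
[-0.0, 0.0, -0.0223, 0.0046, -0.079, -0.0]
[-0.0, 0.0, -0.035, 0.0067, -0.0888, -0.0]
```

Call:
carry_out --pt "0 0 0.0026 0.0102 0.008 0.3537 1" --pt "0 0 0.0026 0.0102 0.008 0.3537 1" --pt "0 0 0.0026 0.0102 0.008 0.3537 1"

```text
clock: 3.92
eef_pos: [564.1, 246.4, 170.3]
tcp_rot: [-3.138, -0.0, 2.131]
contact_force: [0.1, 0.1, 1.2]
opening: 0.002
grasp_force: 0.0
```

Call:
carry_out --pt "0 0 0 0 -0.024 0 1" --pt "0 0 0 0 -0.04 0 1"

```text
clock: 4.18
eef_pos: [557.5, 242.6, 173.5]
tcp_rot: [3.139, 0.0, 2.131]
contact_force: [0.3, -0.4, 0.4]
opening: 0.0
grasp_force: 0.0
```

Call:
carry_out --pt "0 0 0 0 -0.008 0 1" --pt "0 0 0 0 -0.016 0 1"

```text
clock: 4.42
eef_pos: [553.8, 240.7, 172.2]
tcp_rot: [3.141, 0.0, 2.132]
contact_force: [-0.2, 0.3, 0.2]
opening: -0.0
grasp_force: 0.0
```

Call:
carry_out --pt "0 0 0 0 -0.008 0 1" --pt "0 0 0 0 -0.016 0 1"

```text
clock: 4.68
eef_pos: [550.9, 239.0, 171.8]
tcp_rot: [3.14, 0.0, 2.132]
contact_force: [5.2, 3.9, -1.7]
opening: -0.002
grasp_force: 2.9
```

Call:
carry_out --pt "0 0 0 0 -0.008 0 1" --pt "0 0 0 0 -0.016 0 1"

```text
clock: 4.92
eef_pos: [548.4, 237.5, 171.9]
tcp_rot: [3.138, 0.0, 2.132]
contact_force: [5.3, 4.9, -4.0]
opening: -0.003
grasp_force: 3.7
```

```bash
cat >> h.py <<'E'
H=np.array([568.3,177.2])
def pose(th,off=17.5,z=172,rad=60):
    return (H[0]+rad*np.cos(th)+off*np.sin(th),H[1]+rad*np.sin(th)-off*np.cos(th),z,th)
E
python3 - <<'E'
from h import *
rows([pose(a) for a in 2.17+.06*np.arange(1,8)])
s=pose(2.59);print();rows([pose(a) for a in 2.59+.05*np.arange(1,7)],s)
E
```

```text
[0.0013, 0.0001, -0.0313, -0.0008, -0.015, -0.0006]
[0.0013, 0.0001, -0.0504, 0.0015, -0.0298, -0.0006]
[0.0013, 0.0002, -0.0695, 0.0029, -0.0447, -0.0007]
[0.0013, 0.0002, -0.0886, 0.0035, -0.0597, -0.0008]
[0.0013, 0.0002, -0.1077, 0.0031, -0.0747, -0.0008]
[0.0013, 0.0003, -0.1268, 0.0018, -0.0896, -0.0009]
[0.0013, 0.0003, -0.1459, -0.0003, -0.1045, -0.0009]

[0.0, 0.0, -0.0159, 0.0032, -0.0121, -0.0]
[-0.0, 0.0, -0.0318, 0.0058, -0.0243, -0.0]
[0.0, 0.0, -0.0477, 0.0078, -0.0367, -0.0]
[0.0, 0.0, -0.0637, 0.0091, -0.0491, -0.0]
[0.0, 0.0, -0.0796, 0.0099, -0.0616, -0.0]
[-0.0, 0.0, -0.0955, 0.01, -0.0741, -0.0]
```

Call:
carry_out --pt "0 0 -0.0313 -0.0008 -0.015 0 1" --pt "0 0 -0.0504 0.0015 -0.0298 0 1" --pt "0 0 -0.0695 0.0029 -0.0447 0 1" --pt "0 0 -0.0886 0.0035 -0.0597 0 1" --pt "0 0 -0.1077 0.0031 -0.0747 0 1" --pt "0 0 -0.1268 0.0018 -0.0896 0 1" --pt "0 0 -0.1459 -0.0003 -0.1045 0 1"

```text
clock: 5.8
eef_pos: [526.1, 223.8, 172.0]
tcp_rot: [3.138, 0.001, 2.592]
contact_force: [4.8, 5.2, -2.4]
opening: 0.002
grasp_force: 3.5
```

Call:
carry_out --pt "0 0 -0.0159 0.0032 -0.0121 0 1" --pt "0 0 -0.0318 0.0058 -0.0243 0 1" --pt "0 0 -0.0477 0.0078 -0.0367 0 1" --pt "0 0 -0.0637 0.0091 -0.0491 0 1" --pt "0 0 -0.0796 0.0099 -0.0616 0 1" --pt "0 0 -0.0955 0.01 -0.0741 0 1"

```text
clock: 6.55
eef_pos: [514.4, 209.3, 172.0]
tcp_rot: [3.138, 0.002, 2.892]
contact_force: [4.8, 6.4, -2.4]
opening: 0.001
grasp_force: 3.4
```

```bash
python3 - <<'E'
from h import *
s=r.sense();print(s["eef_pos"],s["tcp_rot"],s["contact_force"])
for k in range(2):
    q=2.89+.06*k
    rows([pose(a) for a in q+np.array([.02,.04,.06])],pose(q))
E
```

```text
[514.36173986 209.28632105 172.02506969] [3.13839488e+00 2.44520738e-03 2.89151473e+00] [ 4.82316205  6.40754877 -2.36065759]
[0.0, 0.0, -0.0064, 0.0014, -0.0048, -0.0]
[0.0, 0.0, -0.0127, 0.0026, -0.0097, -0.0]
[0.0, 0.0, -0.0191, 0.0038, -0.0145, -0.0]
[0.0, 0.0, -0.0064, 0.0014, -0.0048, -0.0]
[0.0, 0.0, -0.0127, 0.0026, -0.0097, -0.0]
[0.0, 0.0, -0.0191, 0.0038, -0.0145, -0.0]
```

Call:
carry_out --pt "0 0 -0.0064 0.0014 -0.0048 0 1" --pt "0 0 -0.0127 0.0026 -0.0097 0 1"

```text
clock: 6.8
eef_pos: [513.2, 207.1, 172.0]
tcp_rot: [3.138, 0.003, 2.93]
contact_force: [4.4, 6.6, -2.8]
opening: 0.001
grasp_force: 3.4
```

Call:
carry_out --pt "0 0 -0.0064 0.0014 -0.0048 0 1" --pt "0 0 -0.0127 0.0026 -0.0097 0 1"

```text
clock: 7.05
eef_pos: [512.1, 204.9, 172.0]
tcp_rot: [3.139, 0.003, 2.97]
contact_force: [4.6, 5.8, -1.9]
opening: 0.001
grasp_force: 3.4
```

Call:
carry_out --pt "0 0 -0.0064 0.0014 -0.0048 0 1" --pt "0 0 -0.0127 0.0026 -0.0097 0 1"

```text
clock: 7.3
eef_pos: [511.0, 202.6, 172.0]
tcp_rot: [3.139, 0.003, 3.01]
contact_force: [4.5, 6.3, -1.9]
opening: -0.002
grasp_force: 3.3
```

Call:
carry_out --pt "0 0 -0.0064 0.0014 -0.0048 0 1" --pt "0 0 -0.0127 0.0026 -0.0097 0 1"

```text
clock: 7.55
eef_pos: [510.0, 200.4, 172.0]
tcp_rot: [3.139, 0.003, 3.05]
contact_force: [5.1, 6.3, -2.6]
opening: 0.002
grasp_force: 3.3
```

Call:
carry_out --pt "0 0 -0.0064 0.0014 -0.0048 0 1" --pt "0 0 -0.0127 0.0026 -0.0097 0 1"

```text
clock: 7.8
eef_pos: [509.2, 198.0, 172.0]
tcp_rot: [3.139, 0.003, 3.09]
contact_force: [4.3, 5.1, -2.8]
opening: -0.0
grasp_force: 3.3
```

Call:
carry_out --pt "0 0 -0.0064 0.0014 -0.0048 0 1" --pt "0 0 -0.0127 0.0026 -0.0097 0 1"

```text
clock: 8.05
eef_pos: [508.4, 195.7, 172.0]
tcp_rot: [3.139, 0.003, 3.13]
contact_force: [4.7, 6.9, -2.3]
opening: -0.002
grasp_force: 3.5
```

Call:
carry_out --pt "0 0 -0.0064 0.0014 -0.0048 0 1" --pt "0 0 -0.0127 0.0026 -0.0097 0 1"

```text
clock: 8.3
eef_pos: [507.8, 193.4, 172.0]
tcp_rot: [3.139, 0.003, -3.114]
contact_force: [4.5, 6.9, -2.8]
opening: 0.004
grasp_force: 3.8
```

Call:
carry_out --pt "0 0 -0.0064 0.0014 -0.0048 0 1" --pt "0 0 -0.0127 0.0026 -0.0097 0 1"

```text
clock: 8.55
eef_pos: [507.2, 191.1, 172.0]
tcp_rot: [3.139, 0.004, -3.074]
contact_force: [4.5, 8.9, -2.8]
opening: 0.003
grasp_force: 4.1
```

Call:
carry_out --pt "0 0 -0.0064 0.0014 -0.0048 0 1" --pt "0 0 -0.0127 0.0026 -0.0097 0 1"

```text
clock: 8.8
eef_pos: [506.7, 188.8, 172.1]
tcp_rot: [3.139, 0.004, -3.034]
contact_force: [4.4, 9.7, -4.1]
opening: 0.001
grasp_force: 4.3
```

```bash
python3 - <<'E'
from h import *
F=[]
for n in("top","side","top","side"):
    im=r.grab_frame(n); cv2.imwrite(f"pics/{n}1.png",im[:,:,::-1]); s=r.sense();F.append(np.r_[s["contact_force"],s["grasp_force"]])
print(np.round(F,2),s["eef_pos"])
a=cv2.imread("pics/top1.png");b=cv2.imread("pics/side1.png")
z=lambda im,x,y,w,h:cv2.resize(im[y:y+h,x:x+w],(400,300),interpolation=cv2.INTER_CUBIC)
cv2.imwrite("pics/crop2.png",np.hstack([z(a,225,215,100,75),z(b,250,215,100,75)]))
E
```

```text
[[ 3.74  8.39 -2.78  4.08]
 [ 5.77  8.54 -3.9   3.87]
 [ 4.1   8.45 -2.4   3.89]
 [ 4.23  8.7  -3.18  3.84]] [506.61482662 188.6407098  172.02819413]
```

View pics/crop2.png

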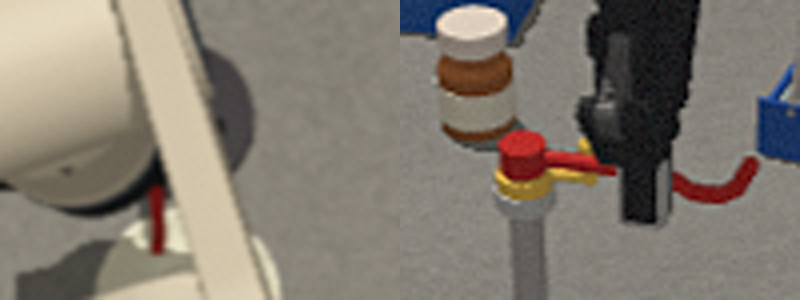

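The stop is felt from about 3.10–3.12 rad, and the crop shows the arm against the yellow pin. One more 0.04 rad puts it mid-range, then I back off.

Call:
carry_out --pt "0 0 -0.0064 0.0014 -0.0048 0 1" --pt "0 0 -0.0127 0.0026 -0.0097 0 1"

```text
clock: 9.25
eef_pos: [506.2, 186.4, 172.1]
tcp_rot: [3.138, 0.004, -2.994]
contact_force: [3.2, 10.1, -2.2]
opening: 0.001
grasp_force: 4.6
```

Call:
carry_out --pt "0 0 0 0 0.03 0 1" --pt "0 0 0 0 0.1 0 1" --pt "0 0 0 0 0.2 0 1" --pt "0 0 0 0 0.2 -0.4 1" --pt "0 0 0 0 0.2 -0.6 1" --pt "0 0 0 0 0.2 -0.6 1"

```text
clock: 10.0
eef_pos: [498.2, 235.4, 325.5]
tcp_rot: [3.14, 0.005, -2.994]
contact_force: [-0.8, 0.0, -1.1]
opening: 0.002
grasp_force: 0.0
```

```bash
python3 - <<'E'
from h import *
s=r.sense();print(s["eef_pos"],s["tcp_rot"],s["contact_force"])
p=s["eef_pos"];y=s["tcp_rot"][2]
# via points towards above rack, half turn equal yaw ~3.10
a=(p[0],p[1],p[2],y);b=(480,20,300,3.2);c=(515,-150,260,3.11)
rows([b],a);rows([c],b)
E
```

```text
[498.2221863  235.39382099 325.54383297] [ 3.14026458  0.00461028 -2.99385811] [-0.802593    0.03360788 -1.10165505]
[-0.0, -0.0, 0.0284, 0.1989, -0.8415, 0.1022]
[-0.0, -0.0, 0.0286, -0.1001, -0.687, 0.16]
```

Call:
carry_out --pt "0 0 0.0284 0.1989 -0.8415 0.1022 -1" --pt "0 0 0.0284 0.1989 -0.8415 0.1022 -1" --pt "0 0 0.0284 0.1989 -0.8415 0.1022 -1" --pt "0 0 0.0284 0.1989 -0.8415 0.1022 -1" --pt "0 0 0.0284 0.1989 -0.8415 0.1022 -1"

```text
clock: 10.62
eef_pos: [478.7, 17.5, 295.8]
tcp_rot: [-3.141, -0.001, -3.086]
contact_force: [0.3, 0.6, 0.8]
opening: 1.001
grasp_force: 0.0
```

Call:
carry_out --pt "0 0 0.0286 -0.1001 -0.687 0.16 -1" --pt "0 0 0.0286 -0.1001 -0.687 0.16 -1" --pt "0 0 0.0286 -0.1001 -0.687 0.16 -1" --pt "0 0 0.0286 -0.1001 -0.687 0.16 -1" --pt "0 0 0.0286 -0.1001 -0.687 0.16 -1"

```text
clock: 11.25
eef_pos: [514.4, -150.2, 255.9]
tcp_rot: [3.141, -0.001, 3.11]
contact_force: [0.1, -0.2, 0.0]
opening: 1.0
grasp_force: 0.0
```

```bash
python3 - <<'E'
from h import *
im=r.grab_frame("wrist"); cv2.imwrite("pics/w2.png",im[:,:,::-1])
c=cam("wrist");np.savez("w2.npz",K=c[0],D=c[1],P=c[2])
t=r.grab_frame("top");cv2.imwrite("pics/top2.png",t[:,:,::-1])
print(r.sense()["eef_pos"],r.sense()["tcp_rot"],proj(c,[[528,-172,154],[525,-170,0],[525,-212,39],[525,-128,39]]).round())
z=lambda im,x,y,w,h:cv2.resize(im[y:y+h,x:x+w,::-1],(600,450),interpolation=cv2.INTER_CUBIC)
o=z(t,225,215,100,75);cv2.imwrite("pics/view3.png",np.hstack([cv2.resize(o,(400,300)),cv2.resize(im[:,:,::-1],(400,300))]))
E
```

```text
[ 514.40175176 -149.88424596  256.28190307] [3.14126217e+00 1.93415666e-04 3.11138101e+00] [[292. 258.]
 [304. 212.]
 [263. 220.]
 [343. 218.]]
```

View pics/view3.png

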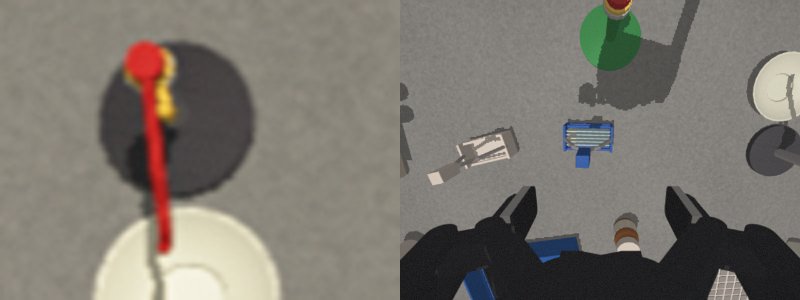

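The hook now points down-image with its tip at top px (266,277), pressed against the pin. In the wrist view the tab is near (292,254) and the rack at (302,218), both as predicted. Next I refine the tab and the angles.

```bash
python3 - <<'E'
from h import *
t=cam("top");f=np.load("w2.npz");c=(f["K"],f["D"],f["P"])
T=plane(t,(266,277),200);Hh=plane(t,(261.3,229.5),193);P=plane(t,(225+166/4,215+103/4),192)
for q in(T,P): v=q[:2]-Hh[:2];print(q,np.hypot(*v),np.arctan2(v[1],v[0])%6.283)
im=cv2.imread("pics/w2.png").astype(int)
B=((im[...,0]>im[...,2]*1.8)&(im[...,0]>im[...,1]*1.3)&(im[...,0]>60)).astype(np.uint8)
n,l,st,ce=cv2.connectedComponentsWithStats(B[:320]);print([(i,s.tolist(),ce[i].round(0)) for i,s in enumerate(st) if s[4]>100 and i])
cv2.imwrite("pics/wc.png",cv2.resize(im[180:280,250:350].astype(np.uint8),(600,600),interpolation=cv2.INTER_CUBIC))
E
```

```text
[465.29330034 163.28139772 200.        ] 105.51278311848262 3.2779025627138365
[545.17240402 165.5585553  192.        ] 27.45298098764791 3.597040180262601
[(1, [261, 196, 80, 27, 785], array([301., 203.])), (2, [261, 224, 18, 18, 116], array([266., 235.])), (3, [316, 226, 24, 18, 145], array([332., 236.])), (5, [281, 236, 23, 33, 663], array([293., 252.]))]
```

View pics/wc.png

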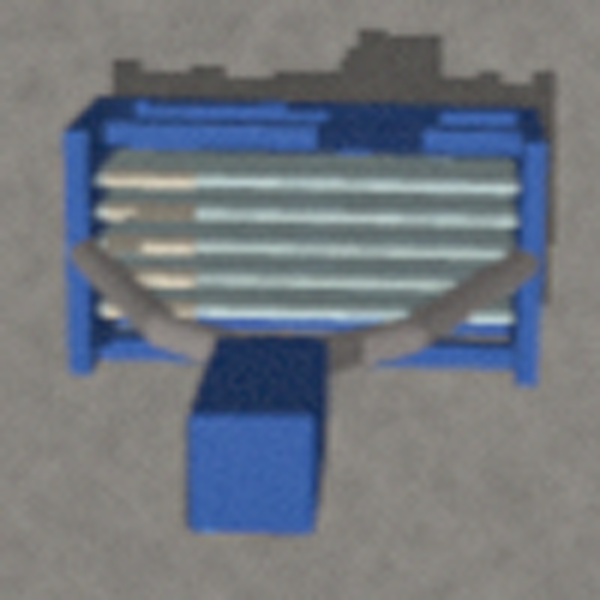

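```bash
python3 - <<'E'
from h import *
f=np.load("w2.npz");c=(f["K"],f["D"],f["P"])
g=lambda u,v,z:plane(c,(250+u/6,180+v/6),z)
T=g(253,472,154);print("tab",T)
A=[g(u,v,39) for u,v in((82,370),(527,380),(82,130),(535,140))];print(np.round(A,1))
for a,b in((0,1),(2,3)): d=A[a]-A[b];print(np.degrees(np.arctan2(-d[0],d[1]))-0)
d=g(190,530,154)-g(315,530,154);print(np.degrees(np.arctan2(-d[0],d[1])))
s=(514.4,-150,256.2,3.111)
rows([(T[0],T[1],200,3.11)],None)
print(np.degrees(3.111))
E
```

```text
tab [ 528.73425028 -172.21785487  154.        ]
[[ 548.5 -213.1   39. ]
 [ 552.8 -133.6   39. ]
 [ 505.3 -209.8   39. ]
 [ 509.4 -131.4   39. ]]
176.91150221642795
176.95682777402084
178.2766071114614
[0.0001, 0.0001, 0.0004, -0.06, -0.0876, 0.2251]
178.24717006519913
```

Call:
carry_out --pt "0 0 0.005 -0.06 -0.0876 0.2251 -1" --pt "0 0 0.005 -0.06 -0.0876 0.2251 -1" --pt "0 0 0.005 -0.06 -0.0876 0.4 -1" --pt "0 0 0.005 -0.06 -0.0876 0.545 -1" --pt "0 0 0.005 -0.06 -0.0876 0.545 -1" --pt "0 0 0.005 -0.06 -0.0876 0.545 -1"

```text
clock: 12.1
eef_pos: [529.6, -173.5, 121.9]
tcp_rot: [-3.141, 0.002, 3.095]
contact_force: [-0.2, -0.1, 0.5]
opening: 0.998
grasp_force: 0.0
```

Call:
carry_out --force 40 --pt "0 0 0 0 0 0 0" --pt "0 0 0 0 0 0 0.4" --pt "0 0 0 0 0 0 0.7" --pt "0 0 0 0 0 0 1" --pt "0 0 0 0 0 0 1" --pt "0 0 0 0 0 0 1"

```text
clock: 12.85
eef_pos: [528.5, -173.8, 119.9]
tcp_rot: [3.141, 0.0, 3.094]
contact_force: [-0.3, 0.8, 2.9]
opening: 0.178
grasp_force: 43.1
```

```bash
python3 - <<'E'
from h import *
t=cam("top");print("green hub",plane(t,(403,325),193),plane(t,(391,373),200))
a=(528.5,-173.8,120,3.094);b=(528.5,-173.8,240,3.094);c=(500,20,240,3.2);d=(425,120,240,3.285);e=(H[0]+145*np.cos(3.285),H[1]+145*np.sin(3.285),240,3.285)
mid=lambda p,q,k:tuple(np.array(p)+(np.array(q)-np.array(p))*k)
rows([b],a);print();rows([mid(b,c,k) for k in(.1,.3,.5,.7,.9,1)],b);print();rows([mid(c,d,k) for k in(.3,.6,.9,1)]+[e],c);print(e)
E
```

```text
green hub [ 367.929806   -127.93303776  193.        ] [ 269.95101612 -100.10372136  200.        ]
[0.0, 0.0, 0.0, 0.0, 0.0, -0.48]

[0.0, 0.0, -0.0034, 0.0151, 0.0769, 0.0]
[0.0, 0.0, -0.0101, 0.0452, 0.2307, 0.0]
[0.0, 0.0, -0.0169, 0.0754, 0.3844, 0.0]
[0.0, 0.0, -0.0236, 0.1055, 0.5382, 0.0]
[0.0, 0.0, -0.0304, 0.1357, 0.692, 0.0]
[0.0, 0.0, -0.0337, 0.1508, 0.7689, 0.0]

[0.0, 0.0, -0.0081, 0.0828, 0.125, 0.0]
[0.0, 0.0, -0.0162, 0.1657, 0.2501, 0.0]
[0.0, 0.0, -0.0244, 0.2485, 0.3751, 0.0]
[0.0, 0.0, -0.0271, 0.2761, 0.4168, 0.0]
[0.0, 0.0, -0.0271, 0.2685, 0.5625, 0.0]
(np.float64(424.78845730616035), np.float64(156.47713548675617), 240, 3.285)
```

Call:
carry_out --pt "0 0 0 0 0 -0.04 1" --pt "0 0 0 0 0 -0.12 1" --pt "0 0 0 0 0 -0.24 1" --pt "0 0 0 0 0 -0.36 1" --pt "0 0 0 0 0 -0.44 1" --pt "0 0 0 0 0 -0.48 1" --pt "0 0 0 0 0 -0.48 1"

```text
clock: 13.72
eef_pos: [528.5, -173.9, 240.2]
tcp_rot: [-3.141, 0.001, 3.094]
contact_force: [-0.5, 0.6, -1.5]
opening: 0.18
grasp_force: 42.5
```

Call:
carry_out --pt "0 0 -0.0034 0.0151 0.0769 0 1" --pt "0 0 -0.0101 0.0452 0.2307 0 1" --pt "0 0 -0.0169 0.0754 0.3844 0 1" --pt "0 0 -0.0236 0.1055 0.5382 0 1" --pt "0 0 -0.0304 0.1357 0.692 0 1" --pt "0 0 -0.0337 0.1508 0.7689 0 1" --pt "0 0 -0.0337 0.1508 0.7689 0 1"

```text
clock: 14.6
eef_pos: [498.7, 21.7, 238.9]
tcp_rot: [3.141, -0.002, -3.08]
contact_force: [0.7, -0.6, -0.9]
opening: 0.183
grasp_force: 42.5
```

Call:
carry_out --pt "0 0 -0.0081 0.0828 0.125 0 1" --pt "0 0 -0.0162 0.1657 0.2501 0 1" --pt "0 0 -0.0244 0.2485 0.3751 0 1" --pt "0 0 -0.0271 0.2761 0.4168 0 1" --pt "0 0 -0.0271 0.2685 0.5 0 1" --pt "0 0 -0.0271 0.2685 0.5625 0 1" --pt "0 0 -0.0271 0.2685 0.5625 0 1"

```text
clock: 15.48
eef_pos: [424.9, 156.7, 239.6]
tcp_rot: [-3.141, -0.0, -2.997]
contact_force: [-0.5, 0.0, -1.3]
opening: 0.179
grasp_force: 42.5
```

```bash
python3 - <<'E'
from h import *
s=r.sense();print(s["eef_pos"],s["tcp_rot"],s["contact_force"])
c=cam("wrist");im=r.grab_frame("wrist");b=r.grab_frame("side")
np.savez("w3.npz",K=c[0],D=c[1],P=c[2]);cv2.imwrite("pics/w3.png",im[:,:,::-1]);cv2.imwrite("pics/s3.png",b[:,:,::-1])
tip=np.r_[H+104*np.array([np.cos(3.285),np.sin(3.285)]),200]
print(proj(c,[tip,[*H,193]]),proj(cam("side"),[tip,[*H,193]]))
z=cv2.resize(b[200:350,230:430,::-1],(400,300),interpolation=cv2.INTER_CUBIC)
cv2.imwrite("pics/view4.png",np.hstack([z,cv2.resize(im[:,:,::-1],(400,300))]))
E
```

```text
[424.87923371 156.71159056 239.57288628] [-3.14135082e+00 -2.17046931e-04 -2.99703622e+00] [-0.51207248  0.02019955 -1.33893505]
[[321.58734342 335.44953023]
 [321.31097295 460.59016187]] [[337.95578221 252.12346934]
 [280.41657831 249.64538254]]
```

View pics/view4.png

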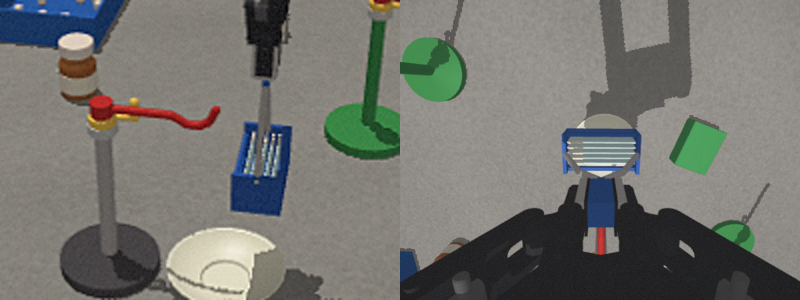

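The rack hangs in line with the hook: hook at wrist px (321,385), tip at side px (337,254) as predicted. I thread it inwards, then lower.

Call:
carry_out --pt "0 0 0 -0.03 0 0 1" --pt "0 0 0 -0.08 0 0 1" --pt "0 0 0 -0.13 0 0 1" --pt "0 0 0 -0.18 0 0 1" --pt "0 0 0 -0.22 0 0 1" --pt "0 0 0 -0.2436 0 0 1" --pt "0 0 0 -0.2436 0 0 1"

```text
clock: 16.45
eef_pos: [485.2, 165.2, 239.6]
tcp_rot: [-3.142, -0.0, -2.998]
contact_force: [0.6, -0.0, -2.3]
opening: 0.183
grasp_force: 42.4
```

Call:
carry_out --pt "0 0 0 0 0 0.02 1" --pt "0 0 0 0 0 0.05 1" --pt "0 0 0 0 0 0.08 1" --pt "0 0 0 0 0 0.11 1" --pt "0 0 0 0 0 0.13 1" --pt "0 0 0 0 0 0.14 1" --pt "0 0 0 0 0 0.14 1"

```text
clock: 17.32
eef_pos: [484.9, 165.1, 204.7]
tcp_rot: [-3.142, -0.0, -2.998]
contact_force: [-0.4, -0.5, -1.6]
opening: 0.179
grasp_force: 42.5
```

Call:
carry_out --pt "0 0 0 0 0 0.006 1" --pt "0 0 0 0 0 0.012 1"

```text
clock: 17.58
eef_pos: [485.1, 165.2, 201.9]
tcp_rot: [3.142, 0.0, -2.998]
contact_force: [0.1, 0.0, 0.1]
opening: 0.179
grasp_force: 42.5
```

Call:
carry_out --pt "0 0 0 0 0 0.004 1" --pt "0 0 0 0 0 0.004 1"

```text
clock: 17.82
eef_pos: [485.1, 165.4, 201.0]
tcp_rot: [3.141, 0.001, -2.998]
contact_force: [-0.4, 0.8, 1.5]
opening: 0.182
grasp_force: 42.9
```

Call:
carry_out --pt "0 0 0 0 0 0.004 1" --pt "0 0 0 0 0 0.004 1"

```text
clock: 18.08
eef_pos: [485.3, 165.5, 200.4]
tcp_rot: [3.141, 0.001, -2.998]
contact_force: [-1.9, 1.9, 6.4]
opening: 0.179
grasp_force: 43.6
```

Call:
carry_out --pt "0 0 0 0.002 0.003 -0.004 1" --pt "0 0 0 0.002 0.003 -0.004 1"

```text
clock: 18.32
eef_pos: [484.7, 165.7, 201.0]
tcp_rot: [-3.141, 0.001, -2.998]
contact_force: [1.6, 0.1, 2.8]
opening: 0.183
grasp_force: 43.0
```

Call:
carry_out --force 20 --pt "0 0 0 -0.001 0 -0.002 1" --pt "0 0 0 -0.001 0 -0.002 1" --pt "0 0 0 -0.001 0 -0.002 0.6" --pt "0 0 0 -0.001 0 -0.002 0.5" --pt "0 0 0 -0.001 0 -0.002 0.4" --pt "0 0 0 -0.001 0 -0.002 0.2" --pt "0 0 0 -0.001 0 -0.002 0" --pt "0 0 0 -0.001 0 -0.002 0"

```text
clock: 19.32
eef_pos: [484.6, 165.8, 201.2]
tcp_rot: [3.142, -0.0, -2.998]
contact_force: [0.7, 0.7, 0.1]
opening: 0.5
grasp_force: 0.0
```

Call:
carry_out --pt "0 0 0 0 0 -0.05 0" --pt "0 0 0 0 0 -0.15 0" --pt "0 0 0 0 0 -0.3 0" --pt "0 0 0 0 0 -0.5 0" --pt "0 0 0 0 0 -0.5 0"

```text
clock: 19.95
eef_pos: [486.6, 166.5, 331.2]
tcp_rot: [3.14, 0.008, -2.998]
contact_force: [-0.6, -0.4, -0.2]
opening: 0.497
grasp_force: 0.0
```

Call:
carry_out --pt "0 0 0 0 -0.5 0 0" --pt "0 0 0 0 -1 0 0" --pt "0 0 0 0 -1 0 0" --pt "0 0 0 0 -1 0 0" --pt "0 0 0 0 -1 0 0" --pt "0 0 0 0 -1 0 0"

```text
clock: 20.7
eef_pos: [520.0, -81.6, 325.9]
tcp_rot: [3.141, -0.001, -2.999]
contact_force: [-0.5, -0.1, 0.1]
opening: 0.504
grasp_force: 0.0
```

```bash
python3 - <<'E'
from h import *
b=r.grab_frame("side");t=r.grab_frame("top")
for _ in range(10): b2=r.grab_frame("side")
print("motion",np.abs(b2.astype(int)-b)[200:350,230:430].max(), r.sense()["clock"])
z=lambda im,x,y,w,h:cv2.resize(im[y:y+h,x:x+w,::-1],(400,300),interpolation=cv2.INTER_CUBIC)
cv2.imwrite("pics/view5.png",np.hstack([z(b2,260,220,120,90),z(t,225,215,100,75)]))
E
```

```text
motion 76 21.3
```

View pics/view5.png

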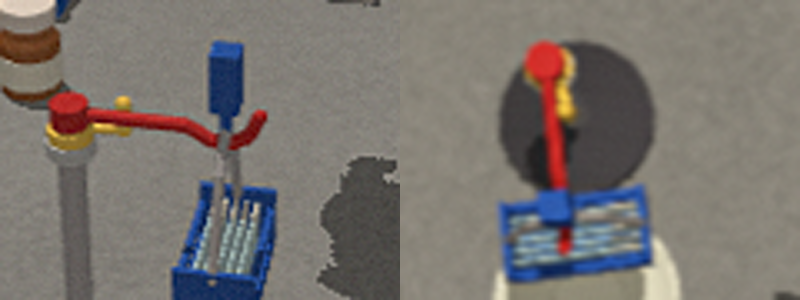

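The rack hangs in the dip: bail at crop (225,140), hook tip still at top px (266,277), pin still pressed. I wait for it to settle, then check.

Call:
carry_out --pt "0 0 0 0 0 0 0" --pt "0 0 0 0 0 0 0" --pt "0 0 0 0 0 0 0" --pt "0 0 0 0 0 0 0" --pt "0 0 0 0 0 0 0" --pt "0 0 0 0 0 0 0" --pt "0 0 0 0 0 0 0" --pt "0 0 0 0 0 0 0"

```text
clock: 22.3
eef_pos: [520.3, -81.6, 326.3]
tcp_rot: [3.142, 0.0, -2.998]
contact_force: [0.5, 0.5, 0.1]
opening: 0.5
grasp_force: 0.0
```

Call:
carry_out --pt "0 0 0 0 0 0 0" --pt "0 0 0 0 0 0 0" --pt "0 0 0 0 0 0 0" --pt "0 0 0 0 0 0 0" --pt "0 0 0 0 0 0 0" --pt "0 0 0 0 0 0 0" --pt "0 0 0 0 0 0 0" --pt "0 0 0 0 0 0 0"

```text
clock: 23.3
eef_pos: [520.3, -81.6, 326.2]
tcp_rot: [3.142, -0.0, -2.998]
contact_force: [-0.7, 0.3, 0.1]
opening: 0.499
grasp_force: 0.0
```

```bash
python3 - <<'E'
from h import *
B=[]
for _ in range(12):
    im=r.grab_frame("side")[210:330,290:360].astype(int)
    m=(im[...,2]>im[...,0]*1.8)&(im[...,2]>im[...,1]*1.3)&(im[...,2]>60);v,u=np.nonzero(m);B.append((u.mean(),v.mean(),m.sum()))
print(np.round(B,2), r.sense()["clock"])
E
```

```text
[[ 36.84  77.68 931.  ]
 [ 36.83  77.7  930.  ]
 [ 36.84  77.64 935.  ]
 [ 36.86  77.66 933.  ]
 [ 36.83  77.65 928.  ]
 [ 36.83  77.66 932.  ]
 [ 36.84  77.67 932.  ]
 [ 36.84  77.62 934.  ]
 [ 36.85  77.66 933.  ]
 [ 36.79  77.59 929.  ]
 [ 36.84  77.65 933.  ]
 [ 36.81  77.66 931.  ]] 23.9
```

```bash
python3 -c "
from rig import r
print(r.sign_off())"
```

```text
the job is handed in; nothing more can be done
None
```

The red hook is pressed against its yellow stop by an estimated 0.15–0.2 rad. The blue rack hangs level and still in the hook's dip, and I handed the job in at about 24 s; no verdict came back.

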